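# Turn the soaking cover and close the box

### The job

The folded steel cover in the soak box is wet with paint stripper on its outside and now needs to soak on its other side: pick up the cranked spatula, slide its blade under the cover and turn the cover over with a turn of the wrist, so that it lies flat in the tray with its folded edges pointing up. Do not touch the cover with the gripper, and keep it low over the box so that nothing drips or splashes on the cart. Then lay the spatula down on the cart outside the box, leaving the things lying about alone, and press the front edge of the lid down past its spring catch so that the box is fully shut.

Things in the scene. Friction and masses are not known exactly. Their poses are not given: they have to be found in the camera images.
- soak_box: grey sheet-metal soak box fixed on the cart: shallow tray 170 mm deep (x), 280 mm wide (y), on wooden runners. Origin: centre of its underside; x to its hinged back, away from the robot, y to the left, z up. Walls 3 mm, ending 49 mm above the origin. The lid hinges on the back rim and starts open, leaning slightly to the robot. A catch 56 mm wide juts 34 mm from the front wall, below the rim
- tray_floor (a point): centre of the flat tray floor, 42 mm above the box's origin and 7 mm below the rim; axes as the box. Inside, the tray measures 164 mm (x) by 274 mm (y)
- cover: bare steel cover, a shallow channel 0.11 kg: plate 85 mm (x) by 100 mm (y), 3 mm thick, a 3 mm flange folded down along each 85 mm side, 20 mm high over all. Origin: centre of the underside, level with the flange tips, z out of the plate. It starts on its flange tips in the tray's left half, open ends along x: 17 mm free under the plate, 94 mm between the flanges. Turned over, the origin is 20 mm above the floor
- spatula: cranked spatula, 0.24 kg: steel blade 95 x 60 x 2.6 mm, swan neck, wooden handle parallel to the blade. Origin: middle of the blade's underside at its heel; x along the blade to the tip, z up. Neck (10 mm bar, axis): 9 mm high at x = -12 mm, 22 at -30, 48 at -45, 59 at -56. It starts standing by itself on its flat blade on the cart in front of the box, and stands so wherever it is set down level
- spatula_grip (a point): grip point on the handle's axis, 85 mm behind the blade's heel and 62 mm above its underside. The handle is a flat-sided bar with rounded edges, 24 mm wide (y), 28 mm high, reaching from 68 to 180 mm behind the heel, in line with the blade
- lid (a joint): opening angle of the lid in rad: 0 fully shut and latched, 1.27 to 1.38 at the start. The stiff hinge stays at any angle (2 N at the front edge moves it). At about 0.06 the striker meets the spring catch; from there to 0 takes about 9 N pressed down at the middle of the front edge, and then the catch keeps it shut
- lid_edge (a point): point on the outer (upper when shut) face of the lid, in the middle of the thumb flange on its free front edge, 189 mm out from the hinge line and 24 mm above it when shut; flange 90 mm wide, 22 mm deep, 4 mm thick. Shut, it is 73 mm above the box's origin and 99 mm in front of it
- lid_hinge (a point): middle of the lid's hinge line, parallel to the box's y, 90 mm behind the box's origin and 49 mm above it. The lid is a shallow shell 290 mm wide and 26 mm deep, 183 mm from hinge to front wall; shut, its flat top is 24 mm above the hinge line and 28 mm above the tray floor on the inside
- heater_tap: bystander: old metal heater tap, 85x103x41 mm, lying in the bay to the right
- driver_blue: bystander: blue and grey screwdriver, 30x174x31 mm, lying in the bay to the right
- zinc_bracket: bystander: small yellowish sheet bracket, 63x43x36 mm, lying to the left of the box

How it is judged:
On the way, in this order (a step that is already met when the one before it is completed fails the run):
1. the cover is tipped up on the blade of the spatula by turning the spatula (contact force between spatula and cover above 0.1 N and angle between each of cover, spatula's own z axis and vertical above 0.5 rad and x of cover in the frame of spatula between 0 and 0.14 m and y of cover in the frame of spatula between -0.06 and 0.06 m), for 0.02 s.
2. the cover lies turned over, flat in the tray, with its flanges up (angle between cover's own z axis and vertical above 3.04 rad and z of cover in the frame of soak_box between 0.054 and 0.07 m and y of cover in the frame of soak_box between -0.09 and 0.09 m and x of cover in the frame of soak_box between -0.05 and 0.05 m and linear speed of cover below 0.03 m/s), for 0.2 s.
3. the lid is shut and latched (value of joint lid below 0.018 rad), for 0.2 s.
At the end, for the whole second after the job is handed in: the cover lies at rest in the tray, upside down (within 0.1 rad of flat, its origin 54 to 70 mm above the box's origin and within 50 mm in x and 90 mm in y of it); the lid is latched shut (under 0.018 rad); the spatula lies at rest on the cart (blade heel under 70 mm high), not touching the box (all of step 2 and value of joint lid below 0.018 rad and height (world z) of spatula between -0.02 and 0.07 m and linear speed of spatula below 0.03 m/s and contact force between spatula and soak_box below 0.05 N).
It fails at once if the gripper or arm touches the wet cover (contact force between any of the fingers, the arm and cover above 0.5 N).
It fails at once if the wet cover leaves the space low over the box (x of cover in the frame of soak_box above 0.11 m or x of cover in the frame of soak_box below -0.11 m or y of cover in the frame of soak_box above 0.16 m or y of cover in the frame of soak_box below -0.16 m or z of cover in the frame of soak_box above 0.2 m).
It fails at once if a bystander is pushed away (distance of any of heater_tap, driver_blue, zinc_bracket from where it was at the start of the episode above 0.03 m).
It also fails if it takes over 64 s, if anything falls off the work surface, if the arm or the gripper's body presses on something with over 40 N, if the wrist force passes 120 N, or if a joint passes its speed limit or range.

### The arm

A 6-joint arm with a two-finger parallel gripper is mounted at the origin on a cart in front of the work surface, level with it; the furniture and walls round the work are solid. World frame = base frame: x ahead of the robot, y to its left, z up, the work surface at z = 0. Lengths are in m, angles in rad, forces in N, time in s.
With the tool pointing down it reaches from about 0.375 to 0.975 m from the base axis. Payload 3.8 kg.
Tool frame: the origin (TCP) lies on the centre line of the jaws, within the pads' length; the fingertips stand 11 mm ahead of it and the grasp point (between the pads) lies 8 mm behind it; z points along the fingers, y is the line along which they close (so a half turn about z gives the same grasp; the last joint's range is limited). The gripper opens to 88 mm and grips with 3 to 60 N. Pads are 18 mm wide; open, the fingers measure 123 mm over their backs; the gripper's body (75 mm by 187 mm) begins 45 mm behind the grasp point.
Start: joints at [-1.324, 0.264, 1.604, -0, 1.274, -0.037], TCP at [0.189, -0.648, 0.229] pointing down, gripper open.
Joint ranges: [-2.63, 2.63], [-0.94, 2.18], [0.31, 2.57], [-1.31, 4.45], [0, 2.66], [-2.55, 2.55]. Speed limits (rad/s): [2.57, 2.57, 3.14, 3.14, 3.14, 3.14].

### API

Orientations are given as [roll, pitch, yaw] about the fixed x, y, z axes, in that order (R = Rz(yaw) Ry(pitch) Rx(roll)).
In Python, from plant import env gives the robot as it stands. The module is installed in compiled form; this text tells all that it offers.
- The arm moves only by the shell command python3 -m creep 'ROWS' [FORCE]. ROWS is JSON, a list that holds one entry, the list of rows, each a list of 7 numbers: the shift along the tool's x, y, z in m, then the turn, a rotation vector about the tool's x, y, z in rad, then the opening in per cent of the stroke, from 0 (shut) to 100 (fully open). In form: [[[dx, dy, dz, ax, ay, az, hand], ...]]. A call has 1 to 20 rows; each row is the pose to reach, as a shift and turn from the pose commanded when the call began, along the tool's axes at that moment; what a row does not reach only later rows make up. A row lasts 1/8 s, in which the tool goes at most 62.5 mm and 10.7 degrees, less where a joint would pass 70% of its speed; a pose out of reach is approached as far as the arm can. A call with a gripper value outside its range is refused whole. The fingers move at their own pace and stop on an object; FORCE is the grip in N (left out, the last holds). Time passes only in rows, so rows that repeat a pose let the fingers close. It gives the time, the measured TCP pose, the force, the opening and the grip force at its end, in the units of the state.
- env.state(): the state, without advancing time (a new reading comes with each control period).
- env.camera(name): name is "side" or "top" or "wrist"; returns a dict with "image" (480x640x3 uint8, red, green, blue), "mtx" (3x3 intrinsics, pixels), "camera_from_world" (4x4, takes a point from world to camera coordinates); the wrist camera has in their place "tool_from_camera" (4x4, takes a point from camera to tool coordinates, whose origin is the TCP and whose axes are the flange's). Camera axes: x right, y down, z forward; pixel columns grow to the right and rows downward; lengths in m; the calibration is good to about 2 mm. The wrist camera is an equidistant fisheye: a pixel r from the principal point sees the ray r / f radians off the axis. A picture is of the moment at which its call begins: read the wrist's pose just before it. There is no depth.
- env.job_done(): hands the job in; it is judged then, once.
Trained networks look in a picture, given as the dict that the camera call returned (one of the last four; its "shot" number tells which), for a name from the list of things; names that differ only in an ending like _2 or _b are one class to them, and where a whole thing is asked for, a point or a joint stands for the part that bears it (a point fixed in the world has none). Each returns a list of dicts, best first, with "p" (0 to 1); they miss things now and then, are a little off and sometimes report something else, mostly with a low value. They report only what shows in the picture. A call takes as long as a camera call.
- env.find_in(picture, query): "xy" ([column, row] as shares, 0 to 1, of the picture: columns of its width, rows of its height, amid what is visible of it).
- env.spot_point(picture, query): "xy" ([column, row] as shares, 0 to 1, of the picture: columns of its width, rows of its height: a listed point, or the origin of a listed thing).
The state is a dict: "t": time; "joints": joint angles; "qd": joint speeds; "joint_torque": joint torques, N m; "tool_pos": TCP position; "ee_rot": TCP orientation; "ft_force": force on the tool from outside, world axes, zero at the start; "torque": the same for the moment, N m; "grip_width": finger opening in m; "grip_force": force on a finger pad.
Only numpy, scipy, OpenCV 4.12 (cv2) and the standard library are available. Lean on these libraries where they do the work, as an engineer would, in place of code of your own. Each camera call takes 0.05 s, during which the arm holds its last target. There are 200 camera calls.

## Working session

There is one attempt and no reset: what is moved stays moved. The work goes in short steps, Python scripts to look and compute and a shell command to move; the robot and the scene stay as the last step left them, time stands still between calls to the robot, and variables do not carry over. Pictures are saved under pics/ and viewed, at most 10 in all, crops included, and the job is handed in when it is done.

```bash
mkdir -p pics; cat > h.py <<'E'
import numpy as np, cv2, json
from plant import env
from scipy.spatial.transform import Rotation as Ro
def ray(pic,xy,st=None):
    K=pic["mtx"]; u=np.array([xy[0]*640,xy[1]*480]); 
    if "camera_from_world" in pic:
        T=np.linalg.inv(pic["camera_from_world"]); d=np.linalg.inv(K)@np.array([u[0],u[1],1])
    else:
        m=np.array([(u[0]-K[0,2])/K[0,0],(u[1]-K[1,2])/K[1,1]]); r=np.linalg.norm(m)+1e-9
        d=np.array([*(m/r*np.sin(r)),np.cos(r)])
        W=np.eye(4); W[:3,:3]=Ro.from_euler('xyz',st["ee_rot"]).as_matrix(); W[:3,3]=st["tool_pos"]
        T=W@pic["tool_from_camera"]
    d=T[:3,:3]@d; return T[:3,3],d/np.linalg.norm(d)
def atz(r,z): return r[0]+r[1]*(z-r[0][2])/r[1][2]
def tri(rs):
    A=0;b=0
    for o,d in rs:
        P=np.eye(3)-np.outer(d,d);A=A+P;b=b+P@o
    x=np.linalg.solve(A,b); return x,[float(np.linalg.norm((np.eye(3)-np.outer(d,d))@(x-o))) for o,d in rs]
def save(pic,n): cv2.imwrite('pics/'+n,cv2.cvtColor(pic["image"],cv2.COLOR_RGB2BGR))
E
python3 - <<'E'
from h import *
np.set_printoptions(precision=3,suppress=True)
st=env.state(); print(st)
P={}
for n in("side","top"):
    P[n]=env.camera(n); save(P[n],n+'0.png'); print(n,np.linalg.inv(P[n]["camera_from_world"])[:3])
for q in["soak_box","tray_floor","cover","spatula","spatula_grip","lid_edge","lid_hinge","heater_tap","driver_blue","zinc_bracket"]:
    rs=[]
    for n in P:
        f=env.spot_point(P[n],q)
        if f: print(q,n,[(round(a["p"],2),np.round(np.array(a["xy"])*[640,480],0)) for a in f[:2]]); rs.append(ray(P[n],f[0]["xy"]))
    if len(rs)==2: print('   ',*tri(rs), 'z0 top', atz(rs[1],0))
E
```

```text
{'t': 0.0, 'joints': array([-1.324,  0.265,  1.605,  0.   ,  1.274, -0.037]), 'qd': array([-0.001, -0.001, -0.   ,  0.   , -0.   ,  0.002]), 'joint_torque': array([ -0.002, -50.211, -35.688,   0.072,   0.029,  -0.   ]), 'tool_pos': array([ 0.189, -0.647,  0.228]), 'ee_rot': array([-3.139, -0.   ,  0.284]), 'ft_force': array([-0.232, -0.439,  0.101]), 'torque': array([ 0.024,  0.05 , -0.041]), 'grip_force': 0.0, 'grip_width': 0.08821526381274057}
side [[ 0.99  -0.105  0.093  0.515]
 [-0.139 -0.661  0.737 -0.576]
 [-0.015 -0.743 -0.669  0.707]]
top [[-0.138 -0.965  0.223  0.41 ]
 [-0.99   0.136 -0.027  0.13 ]
 [-0.004 -0.225 -0.974  0.917]]
soak_box side [(0.81, array([357., 275.]))]
tray_floor side [(0.85, array([360., 261.]))]
tray_floor top [(0.55, array([449., 308.])), (0.42, array([312., 125.]))]
    [ 0.531 -0.07   0.221] [0.1001538330488936, 0.10015383304889351] z0 top [ 0.439 -0.11   0.   ]
cover side [(0.7, array([357., 236.]))]
cover top [(0.63, array([286., 200.]))]
    [0.681 0.169 0.044] [0.00031502346513053516, 0.0003150234651305735] z0 top [0.694 0.171 0.   ]
spatula sid
[... 710 characters left out ...]
08   0.085] [0.015364803970489409, 0.015364803970489387] z0 top [ 0.44  -0.103  0.   ]
heater_tap side [(0.89, array([241., 345.]))]
heater_tap top [(0.87, array([394., 304.])), (0.46, array([196., 238.]))]
    [ 0.46  -0.008 -0.005] [0.0006487025329425394, 0.0006487025329424315] z0 top [ 0.461 -0.007  0.   ]
driver_blue side [(0.91, array([228., 398.]))]
driver_blue top [(0.77, array([447., 309.]))]
    [ 0.437 -0.106 -0.001] [0.0009609066712745221, 0.0009609066712745119] z0 top [ 0.438 -0.106  0.   ]
zinc_bracket side [(0.73, array([319., 194.]))]
zinc_bracket top [(0.96, array([195., 239.]))]
    [0.638 0.357 0.006] [0.0005261049633902337, 0.0005261049633903877] z0 top [0.64  0.359 0.   ]
```

View pics/side0.png

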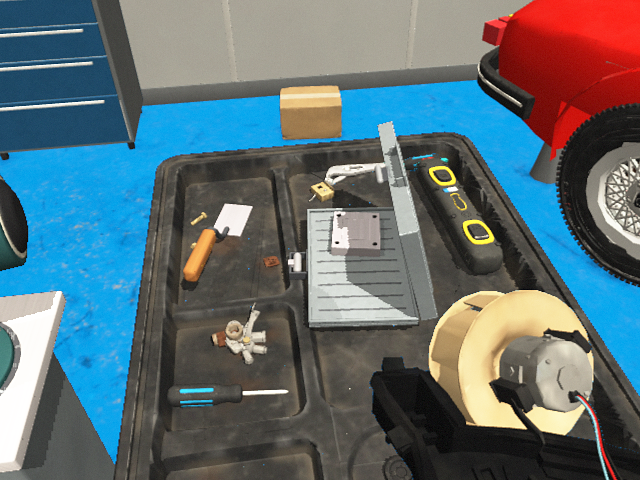

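View pics/top0.png

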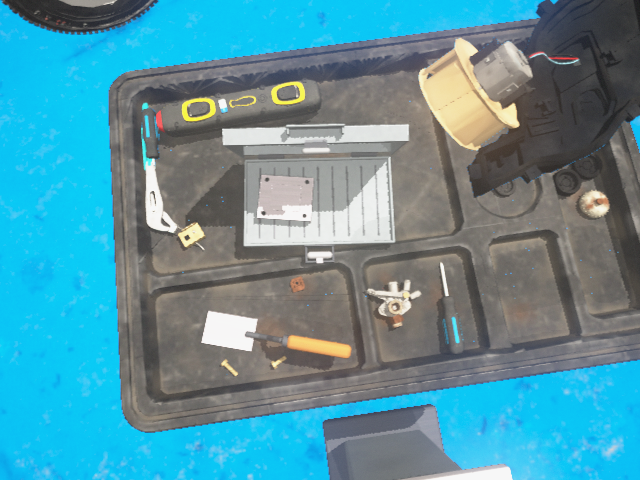

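```bash
python3 - <<'E'
from h import *
np.set_printoptions(precision=3,suppress=True)
P={n:env.camera(n) for n in("side","top")}
for n,pts in{"top":[(244,245),(394,242),(245,160),(391,157)],"side":[(308,209),(309,327),(418,325)]}.items():
    for p in pts: print(n,p,atz(ray(P[n],(p[0]/640,p[1]/480)),.05))
for n,pts in{"top":[(259,218),(312,221),(259,176),(313,178)],"side":[(333,211),(380,212),(331,250),(383,254)]}.items():
    for p in pts: print('cov',n,p,atz(ray(P[n],(p[0]/640,p[1]/480)),.063))
# zoomed crops
a=P["top"]["image"][110:270,210:430]; b=P["side"]["image"][110:340,280:450]
im=np.zeros((560,800,3),np.uint8)
a=cv2.resize(a,None,fx=2,fy=2,interpolation=3);b=cv2.resize(b,None,fx=2,fy=2,interpolation=3)
im[:a.shape[0],:a.shape[1]]=a; im[:b.shape[0],450:450+b.shape[1]]=b
save({"image":im},'crop1.png')
E
```

```text
top (244, 245) [0.604 0.257 0.05 ]
top (394, 242) [ 0.571 -0.019  0.05 ]
top (245, 160) [0.77  0.238 0.05 ]
top (391, 157) [ 0.737 -0.042  0.05 ]
side (308, 209) [0.602 0.255 0.05 ]
side (309, 327) [ 0.567 -0.033  0.05 ]
side (418, 325) [ 0.732 -0.055  0.05 ]
cov top (259, 218) [0.648 0.222 0.063]
cov top (312, 221) [0.628 0.126 0.063]
cov top (259, 176) [0.729 0.213 0.063]
cov top (313, 178) [0.711 0.113 0.063]
cov side (333, 211) [0.646 0.225 0.063]
cov side (380, 212) [0.732 0.209 0.063]
cov side (331, 250) [0.625 0.119 0.063]
cov side (383, 254) [0.711 0.096 0.063]
```

View pics/crop1.png

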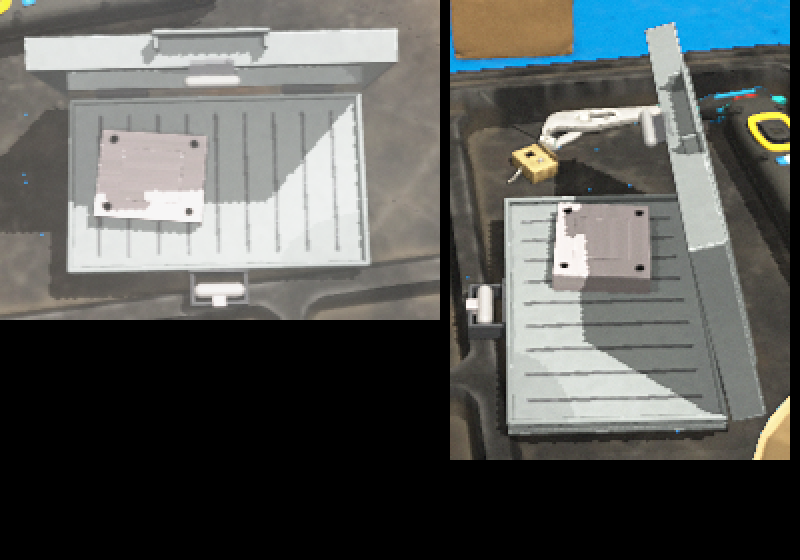

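```bash
python3 -m creep '[[[0.2,-0.15,0,0,0,-0.3,100],[0.2,-0.15,0,0,0,-0.3,100],[0.2,-0.15,0,0,0,-0.3,100],[0.2,-0.15,0,0,0,-0.3,100],[0.41,-0.3,0,0,0,-0.6,100],[0.41,-0.3,0,0,0,-0.6,100],[0.41,-0.3,0,0,0,-0.6,100],[0.41,-0.3,0,0,0,-0.6,100],[0.41,-0.3,0,0,0,-0.6,100]]]'; python3 -c "
from h import *
s=env.state();print(list(s['joints'].round(4)),s['tool_pos'].round(4),s['ee_rot'].round(4))"
python3 -m creep '[[[0.04,-0.43,-0.03,0,0.2,-0.46,100],[0.04,-0.43,-0.03,0,0.2,-0.46,100],[0.04,-0.43,-0.03,0,0.2,-0.46,100],[0.04,-0.43,-0.03,0.2,0.2,-0.46,100],[0.04,-0.43,-0.03,0.2,0.2,-0.46,100],[0.04,-0.43,-0.03,0.2,0.2,-0.46,100],[0.04,-0.43,-0.03,0.2,0.2,-0.46,100],[0.04,-0.43,-0.03,0.2,0.2,-0.46,100]]]'; python3 -c "
from h import *
s=env.state();print(list(s['joints'].round(4)),s['tool_pos'].round(4),s['ee_rot'].round(4))"
```

```text
t: 2.33
tool_pos: [0.5005, -0.2421, 0.2292]
ee_rot: [3.141, -0.001, 0.889]
ft_force: [-0.1, -0.4, -0.4]
grip_width: 0.0878
grip_force: 0.0
[np.float64(-0.4958), np.float64(0.0388), np.float64(1.8609), np.float64(0.0008), np.float64(1.2414), np.float64(0.1858)] [ 0.5005 -0.2421  0.2292] [ 3.1412e+00 -9.0000e-04  8.8890e-01]
t: 3.32
tool_pos: [0.19, 0.0592, 0.2594]
ee_rot: [-2.997, -0.237, 1.333]
ft_force: [0.1, -1.3, 0.2]
grip_width: 0.0884
grip_force: 0.0
[np.float64(-0.256), np.float64(-0.738), np.float64(2.3674), np.float64(0.233), np.float64(1.6626), np.float64(-0.0317)] [0.19   0.0592 0.2594] [-2.9971 -0.2373  1.3332]
```

```bash
cat > fk.py <<'E'
from h import *
from scipy.optimize import least_squares
S=[([-1.324,.265,1.605,0,1.274,-.037],[.189,-.647,.228],[-3.139,0,.284]),
([-.4958,.0388,1.8609,.0008,1.2414,.1858],[.5005,-.2421,.2292],[3.1412,-.0009,.889]),
([-.256,-.738,2.3674,.233,1.6626,-.0317],[.19,.0592,.2594],[-2.9971,-.2373,1.3332])]
R=lambda a,t:Ro.from_euler(a,t)
def rot(q,s4=1): # tool z direction chain: z0 -> y pitch
    return R('z',q[0])*R('y',q[1]+q[2])*R('z',s4*q[3])*R('y',q[4])*R('z',q[5])*R('z',np.pi/2)
def fk(q,p):
    h,a,L1,e,L2,d,lat=p
    A=R('z',q[0]);x=A.apply([a,lat,h]); B=A*R('y',q[1]); x=x+B.apply([0,0,L1])
    C=B*R('y',q[2]); x=x+C.apply([e,0,L2]); T=rot(q); return x+T.apply([0,0,d]),T
if __name__=="__main__":
    for q,x,r in S:
        print((rot(q).inv()*R('xyz',r)).magnitude())
    f=lambda p:np.concatenate([fk(q,p)[0]-x for q,x,r in S])
    best=min((least_squares(f,np.random.uniform(0,.5,7)) for _ in range(30)),key=lambda s:s.cost)
    print(best.x.round(4),best.fun.round(4))
E
python3 fk.py
```

```text
0.00029053754919962664
0.0001020540547715228
6.930499349567219e-05
[ 0.2493  0.0009  0.511  -0.0012  0.5644  0.3493  0.0251] [-0.0002 -0.     -0.0002  0.0001  0.0001  0.0001 -0.     -0.      0.    ]
```

```bash
cat >> fk.py <<'E'
PF=[.2493,.0009,.511,-.0012,.5644,.3493,.0251]
LO=np.array([-2.63,-.94,.31,-1.31,0,-2.55]);HI=np.array([2.63,2.18,2.57,4.45,2.66,2.55])
def ik(x,T,q0=None):
    def f(q):
        a,b=fk(q,PF); return np.r_[(a-x)*5,(b.inv()*T).as_rotvec()]
    rng=np.random.default_rng(0)
    seeds=[np.clip(q0,LO+1e-3,HI-1e-3)] if q0 is not None else [LO+(HI-LO)*rng.random(6) for _ in range(25)]
    return min((least_squares(f,s,bounds=(LO,HI)) for s in seeds),key=lambda s:s.cost)
def spat_tool(alpha,gx):  # tool in spatula frame
    T=Ro.from_matrix(np.diag([1.,-1,-1])); T=R('y',-alpha)*T  # tool z tilts toward +x
    return np.array([gx,0,.062])+T.apply([0,0,.008]),T
BY=-.118;BC=np.array([.670,.105,0.])
def tool_of(o,ps,th,pi,alpha,gx):
    "o=spatula origin world; yaw ps, pitch pi (nose down +), roll th"
    Sp=R('z',ps)*R('y',pi)*R('x',th); p,T=spat_tool(alpha,gx); return o+Sp.apply(p),Sp*T
E
python3 - <<'E'
from fk import *
np.set_printoptions(precision=2,suppress=True)
Bx=R('z',BY)
for alpha in(0,.35,.6):
  for gx in(-.095,):
    print('alpha',alpha); q=None
    for th in(0,.3,.6,.9,1.2,1.4,1.6,1.9):
        c=.045+.035*np.sin(th/2)+.067*np.sin(th)       # blade mid height
        o=BC+Bx.apply([-.05,.064-.03*np.sin(th),0])+[0,0,c]
        x,T=tool_of(o,-.15,th,0,alpha,gx); s=ik(x,T,q)
        ok=s.cost<1e-5; 
        if ok:q=s.x
        print(th,ok,round(s.cost,5),s.x,'tcp',x,'wrist',x-T.apply([0,0,.349]))
E
```

```text
alpha 0
0 True 0.0 [ 0.3   0.18  1.97 -0.    1.    2.02] tcp [0.53 0.19 0.1 ] wrist [0.53 0.19 0.45]
0.3 True 0.0 [0.07 0.08 2.06 0.36 0.96 1.59] tcp [0.53 0.16 0.12] wrist [0.52 0.06 0.46]
0.6 True 0.0 [-0.16  0.08  2.12  0.7   1.07  1.17] tcp [0.53 0.14 0.14] wrist [ 0.5  -0.05  0.43]
0.9 True 0.0 [-0.34  0.19  2.15  0.95  1.25  0.85] tcp [0.52 0.12 0.15] wrist [ 0.48 -0.15  0.36]
1.2 True 0.0 [-0.47  0.36  2.14  1.1   1.45  0.6 ] tcp [0.52 0.11 0.15] wrist [ 0.47 -0.21  0.27]
1.4 True 0.0 [-0.51  0.51  2.12  1.18  1.59  0.47] tcp [0.52 0.11 0.14] wrist [ 0.47 -0.23  0.2 ]
1.6 True 0.0 [-0.52  0.67  2.09  1.24  1.73  0.35] tcp [0.52 0.11 0.14] wrist [ 0.47 -0.24  0.13]
1.9 True 0.0 [-0.48  0.92  2.02  1.31  1.96  0.2 ] tcp [0.52 0.11 0.12] wrist [ 0.47 -0.22  0.01]
alpha 0.35
0 True 0.0 [ 0.4   0.02  2.19 -0.3   0.66  2.34] tcp [0.54 0.19 0.1 ] wrist [0.42 0.21 0.43]
0.3 True 0.0 [ 0.15 -0.11  2.29  0.32  0.56  1.69] tcp [0.53 0.16 0.12] wrist [0.4  0.09 0.44]
0.6 True 0.0 [-0.13 -0.12  2.36  0.93  0.71  1.03] tcp [0.53 0.14 0.14] wrist [ 0.38 -0.02  0.41]
0.9 True 0.0 [-0.36 -0.  
[... 552 characters left out ...]
ist [0.34 0.22 0.39]
0.3 True 0.0 [ 0.25 -0.19  2.44  0.03  0.23  2.03] tcp [0.53 0.16 0.12] wrist [0.33 0.11 0.4 ]
0.6 True 0.0 [-0.05 -0.23  2.52  1.3   0.44  0.75] tcp [0.53 0.14 0.14] wrist [0.31 0.01 0.38]
0.9 True 0.0 [-0.32 -0.11  2.55  1.59  0.82  0.43] tcp [0.53 0.12 0.15] wrist [ 0.3  -0.07  0.33]
1.2 True 0.0 [-0.49  0.13  2.55  1.7   1.17  0.27] tcp [0.53 0.11 0.15] wrist [ 0.29 -0.13  0.25]
1.4 True 0.0 [-0.55  0.33  2.53  1.73  1.38  0.19] tcp [0.53 0.1  0.14] wrist [ 0.29 -0.15  0.19]
1.6 True 0.0 [-0.56  0.54  2.49  1.76  1.57  0.12] tcp [0.53 0.1  0.14] wrist [ 0.29 -0.15  0.13]
1.9 True 0.0 [-0.5   0.85  2.41  1.81  1.87  0.07] tcp [0.53 0.11 0.12] wrist [ 0.29 -0.13  0.03]
```

```bash
cat >> fk.py <<'E'
def mv(x,T):
    s=env.state(); C=R('xyz',s['ee_rot'])
    print('shift',C.inv().apply(np.array(x)-s['tool_pos']).round(4),'turn',(C.inv()*T).as_rotvec().round(4), 't',round(s['t'],2))
E
python3 -c "
from fk import *
mv([.415,.172,.2],R('z',1.34)*R('x',np.pi))"
```

```text
shift [0.1441 0.204  0.0673] turn [-0.143  -0.2374  0.0103] t 3.33
```

```bash
python3 -m creep '[[[0.144,0.204,0.067,-0.143,-0.237,0.01,100],[0.144,0.204,0.067,-0.143,-0.237,0.01,100],[0.144,0.204,0.067,-0.143,-0.237,0.01,100],[0.144,0.204,0.067,-0.143,-0.237,0.01,100],[0.144,0.204,0.067,-0.143,-0.237,0.01,100],[0.144,0.204,0.067,-0.143,-0.237,0.01,100]]]'; python3 - <<'E'
from fk import *
np.set_printoptions(precision=4,suppress=True)
s=env.state(); w=env.camera('wrist'); save(w,'w1.png'); t=env.camera('top'); sd=env.camera('side')
pic={'w':w,'t':t,'s':sd}
for q in('spatula','spatula_grip','cover','tray_floor','soak_box'):
    rs=[]
    for n,p in pic.items():
        f=env.spot_point(p,q)
        if f:
            r=ray(p,f[0]['xy'],s); print(q,n,round(f[0]['p'],2),(np.array(f[0]['xy'])*[640,480]).round(),atz(r,{'spatula':.0,'spatula_grip':.062,'cover':.043,'tray_floor':.042,'soak_box':0}[q]))
            if f[0]['p']>.5: rs.append(r)
    if len(rs)>1: print('  tri',*tri(rs))
E
```

```text
t: 4.08
tool_pos: [0.4189, 0.1704, 0.1959]
ee_rot: [-3.132, 0.003, 1.337]
ft_force: [-0.6, 0.3, -0.4]
grip_width: 0.0881
grip_force: 0.0
spatula w 0.94 [321. 111.] [0.4382 0.2664 0.    ]
spatula s 0.9 [224. 234.] [0.4358 0.2653 0.    ]
  tri [ 0.437   0.2664 -0.0008] [0.001283602789644196, 0.0012836027896442575]
spatula_grip w 0.74 [315. 215.] [0.4142 0.1827 0.062 ]
spatula_grip t 0.24 [395. 301.] [ 0.462  -0.0004  0.062 ]
spatula_grip s 0.7 [211. 240.] [0.4193 0.1801 0.062 ]
  tri [0.4166 0.1825 0.06  ] [0.0024685472427787066, 0.002468547242778761]
cover w 0.55 [583. 167.] [0.6799 0.1713 0.043 ]
cover t 0.88 [286. 201.] [0.6804 0.1706 0.043 ]
cover s 0.6 [358. 239.] [0.681  0.1615 0.043 ]
  tri [0.6832 0.1702 0.0364] [0.0014968956160204545, 0.001050645523991671, 0.0010297676007720183]
tray_floor w 0.95 [582. 228.] [0.6737 0.1094 0.042 ]
tray_floor t 0.88 [320. 202.] [0.6694 0.1064 0.042 ]
tray_floor s 0.64 [360. 260.] [0.6747 0.1095 0.042 ]
  tri [0.6725 0.1081 0.0424] [0.0017523961823882077, 0.0034863499509652338, 0.002144825132873288]
soak_box w 0.86 [560. 220.] [0.6731 0.1086 0.    ]
soak_box t 0.91 [321. 208.] [0.6694 0.1047 0.    ]
soak_box s 0.92 [355. 275.] [0.669  0.1145 0.    ]
  tri [0.6682 0.108  0.0059] [0.0028449827276926386, 0.003116083260982101, 0.0007799027908798135]
```

View pics/w1.png

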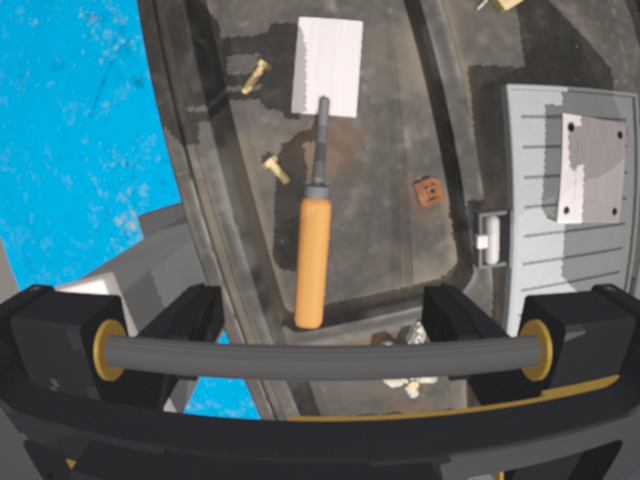

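```bash
python3 - <<'E'
from fk import *
np.set_printoptions(precision=4,suppress=True)
s=env.state(); w=env.camera('wrist')
hsv=cv2.cvtColor(w['image'],cv2.COLOR_RGB2HSV)
m=(hsv[...,0]>5)&(hsv[...,0]<22)&(hsv[...,1]>130)&(hsv[...,2]>90); m[:, :285]=0; m[:,345:]=0
P=[]
for v in range(205,322,6):
    u=np.where(m[v])[0]
    if len(u)>8:P.append(atz(ray(w,((u.min()+u.max()+1)/2/640,(v+.5)/480),s),.068)[:2])
P=np.array(P); c=P.mean(0); d=np.linalg.svd(P-c)[2][0]; d*=np.sign(d[1]); print(P[0],P[-1],c,'yaw',np.arctan2(d[1],d[0]))
for p in[(296,113),(357,117),(299,17),(363,20)]: print(atz(ray(w,(p[0]/640,p[1]/480),s),.003))
yaw=np.arctan2(d[1],d[0]); 
g=c+d*0; # handle centre at 124 behind heel
E
```

```text
[0.4166 0.1909] [0.3877 0.0964] [0.4025 0.1452] yaw 1.2718292689228308
[0.4135 0.271  0.003 ]
[0.4679 0.2544 0.003 ]
[0.4379 0.3635 0.003 ]
[0.4961 0.347  0.003 ]
```

```bash
python3 -c "
from fk import *
mv([.4123,.176,.054],R('z',1.28)*R('x',np.pi))"
```

```text
shift [ 0.0042 -0.0045  0.1448] turn [-0.0057 -0.0005  0.0575] t 5.03
```

```bash
python3 -m creep '[[[0.004,-0.0045,0.05,-0.006,0,0.057,100],[0.004,-0.0045,0.1,-0.006,0,0.057,100],[0.004,-0.0045,0.145,-0.006,0,0.057,100],[0.004,-0.0045,0.145,-0.006,0,0.057,100],[0.004,-0.0045,0.145,-0.006,0,0.057,10],[0.004,-0.0045,0.145,-0.006,0,0.057,10],[0.004,-0.0045,0.145,-0.006,0,0.057,10],[0.004,-0.0045,0.145,-0.006,0,0.057,10],[0.004,-0.0045,0.145,-0.006,0,0.057,10],[0.004,-0.0045,0.145,-0.006,0,0.057,10]]]' 55
```

```text
t: 6.28
tool_pos: [0.4123, 0.1757, 0.0539]
ee_rot: [3.141, -0.001, 1.28]
ft_force: [0.8, 0.0, -0.4]
grip_width: 0.0302
grip_force: 0.0
```

```bash
python3 -m creep '[[[0,0,0,0,0,0,10],[0,0,0,0,0,0,10],[0,0,0,0,0,0,10],[0,0,0,0,0,0,10],[0,0,-0.02,0,0,0,10],[0,0,-0.05,0,0,0,10],[0,0,-0.08,0,0,0,10],[0,0,-0.106,0,0,0,10]]]' 55;  python3 -c "
from fk import *
mv([.4356,.2111,.16],R('z',-.17)*R('x',np.pi))"
```

```text
t: 7.28
tool_pos: [0.4116, 0.1754, 0.1602]
ee_rot: [-3.141, 0.0, 1.281]
ft_force: [1.1, -0.0, -1.6]
grip_width: 0.0233
grip_force: 55.0
shift [0.041  0.0128 0.0002] turn [-2.0000e-04  8.0000e-04  1.4507e+00] t 7.28
```

```bash
python3 -m creep '[[[0.041,0.0128,0,0,0,0.3,10],[0.041,0.0128,0,0,0,0.6,10],[0.041,0.0128,0,0,0,0.9,10],[0.041,0.0128,0,0,0,1.2,10],[0.041,0.0128,0,0,0,1.45,10],[0.041,0.0128,0,0,0,1.45,10],[0.041,0.0128,0,0,0,1.45,10],[0.041,0.0128,0,0,0,1.45,10],[0.041,0.0128,0,0,0,1.45,10],[0.041,0.0128,0,0,0,1.45,10]]]';  python3 - <<'E'
from fk import *
np.set_printoptions(precision=4,suppress=True)
s=env.state(); print(s['tool_pos'],s['ee_rot'])
P={n:env.camera(n) for n in('wrist','side','top')}; save(P['side'],'s2.png'); save(P['wrist'],'w2.png')
im=np.hstack([cv2.resize(P['side']['image'][130:340,170:430],(520,420)),]); 
for q in('spatula','spatula_grip','cover'):
    rs=[]
    for n,p in P.items():
        f=env.spot_point(p,q)
        if f:
            r=ray(p,f[0]['xy'],s); print(q,n,round(f[0]['p'],2),(np.array(f[0]['xy'])*[640,480]).round(), atz(r,.042)if q=='cover' else '')
            if f[0]['p']>.5: rs.append(r)
    if len(rs)>1: print('  tri',*tri(rs))
print('exp heel', tool_of(np.zeros(3),-.17,0,0,0,-.092)[0]*-1+s['tool_pos'])
# cover corners top face from wrist view by contour: save crop
c=P['wrist']['image']; save({'image':np.hstack([cv2.resize(c[0:300,150:550],(400,300)),cv2.resize(P['side']['image'][130:340,170:430],(372,300))])},'c2.png')
E
```

```text
t: 8.52
tool_pos: [0.4358, 0.2112, 0.1594]
ee_rot: [-3.142, 0.001, -0.167]
ft_force: [-0.4, -0.2, -2.2]
grip_width: 0.0234
grip_force: 55.0
[0.4358 0.2112 0.1594] [-3.1416  0.0006 -0.1673]
spatula wrist 0.61 [324. 103.] 
spatula side 0.77 [268. 208.] 
spatula top 0.94 [278. 279.] 
  tri [0.5247 0.1959 0.1084] [0.0008472674382989198, 0.0008622160282162355, 0.0009134512251320108]
spatula_grip wrist 0.63 [321. 291.] 
spatula_grip side 0.78 [215. 180.] 
  tri [0.4414 0.2105 0.1666] [2.732807175712139e-05, 2.7328071757013122e-05]
cover side 0.73 [360. 240.] [0.6854 0.1606 0.042 ]
cover top 0.83 [286. 202.] [0.6787 0.1694 0.042 ]
  tri [0.6847 0.17   0.0325] [0.002969985819178858, 0.0029699858191788555]
exp heel [0.5265 0.1956 0.1054]
```

View pics/c2.png

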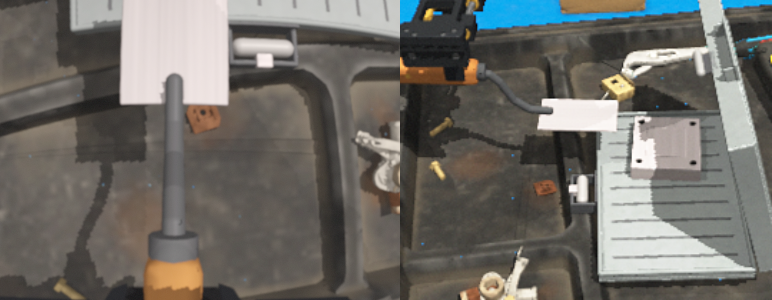

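```bash
python3 -m creep '[[[0,0,0.03,0,0,0,10],[0,0,0.053,0,0,0,10],[0,0,0.053,0,0,0,10],[0,0,0.053,0,0,0,10]]]';  python3 - <<'E'
from fk import *
np.set_printoptions(precision=4,suppress=True)
s=env.state(); print(s['tool_pos'],s['ee_rot'])
P={n:env.camera(n) for n in('side','top')}
a=cv2.resize(P['side']['image'][185:265,250:390],(700,400),interpolation=3)[:300]
b=cv2.resize(P['top']['image'][160:280,235:335],(500,600),interpolation=3)
im=np.zeros((600,800,3),np.uint8); 
a=cv2.resize(P['side']['image'][185:265,250:390],(490,280),interpolation=3); b=cv2.resize(P['top']['image'][170:280,245:330],(298,385),interpolation=3)
im[:280,:490]=a; im[:385,500:798]=b; save({'image':im},'c3.png')
E
```

```text
t: 9.62
tool_pos: [0.4369, 0.2116, 0.1077]
ee_rot: [-3.141, -0.001, -0.17]
ft_force: [1.2, -1.0, -2.2]
grip_width: 0.0233
grip_force: 55.0
[0.4369 0.2116 0.1077] [-3.1406 -0.0011 -0.1696]
```

View pics/c3.png

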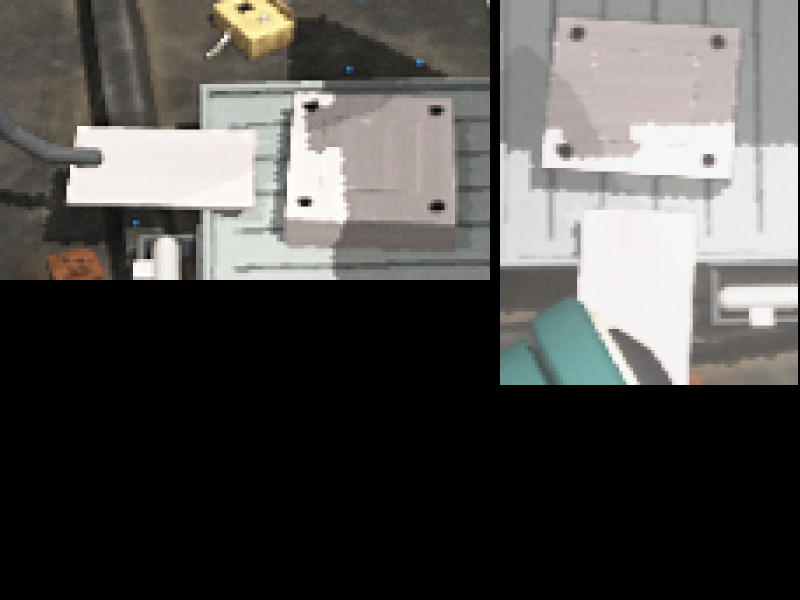

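```bash
python3 -c "
from fk import *
for x in([.438,.2209,.1064],[.5304,.2011,.1064]): mv(x,R('z',-.21)*R('x',np.pi))"
```

```text
shift [-0.0008 -0.0092  0.0018] turn [-0.0017 -0.0021  0.0404] t 9.72
shift [ 0.0936 -0.0053  0.002 ] turn [-0.0017 -0.0021  0.0404] t 9.72
```

```bash
python3 -m creep '[[[0,-0.009,0.0016,0,0,0.04,10],[0,-0.009,0.0016,0,0,0.04,10],[0.01,-0.0085,0.0016,0,0,0.04,10],[0.02,-0.008,0.0016,0,0,0.04,10],[0.03,-0.008,0.0016,0,0,0.04,10],[0.03,-0.008,0.0016,0,0,0.04,10]]]';  python3 - <<'E'
from fk import *
np.set_printoptions(precision=4,suppress=True)
s=env.state(); print(s['tool_pos'],s['ee_rot'])
mv([.5304,.2011,.1064],R('z',-.21)*R('x',np.pi))
P={n:env.camera(n) for n in('side','top')}
im=np.zeros((600,800,3),np.uint8); 
a=cv2.resize(P['side']['image'][185:265,250:390],(490,280),interpolation=3); b=cv2.resize(P['top']['image'][170:280,245:330],(298,385),interpolation=3)
im[:280,:490]=a; im[:385,500:798]=b; save({'image':im},'c4.png')
E
```

```text
t: 10.48
tool_pos: [0.4684, 0.2139, 0.1054]
ee_rot: [-3.141, -0.001, -0.211]
ft_force: [-0.5, -0.1, -2.0]
grip_width: 0.0238
grip_force: 55.0
[0.4684 0.2139 0.1054] [-3.1409 -0.0008 -0.2106]
shift [ 0.0633 -0.0004 -0.001 ] turn [-0.0007 -0.0008 -0.0006] t 10.47
```

View pics/c4.png

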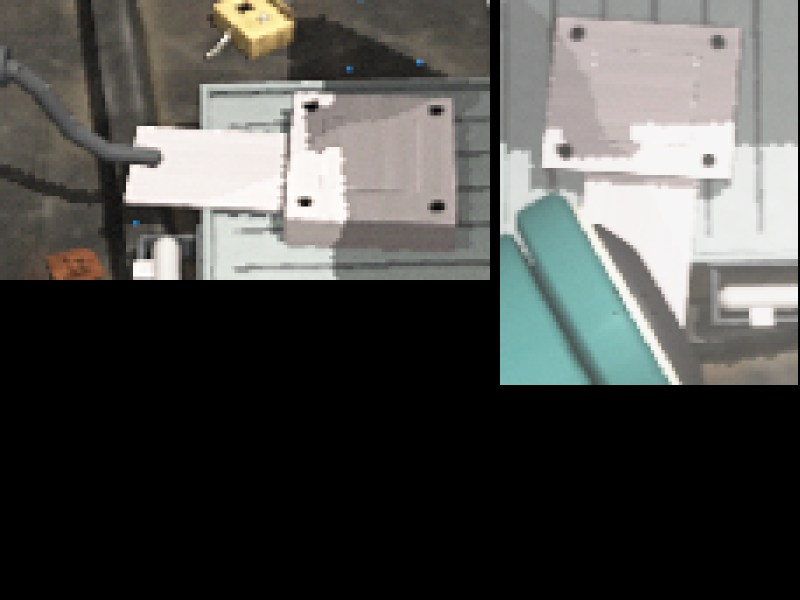

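```bash
python3 -m creep '[[[0.01,0,0,0,0,0,10],[0.02,0,0,0,0,0,10],[0.03,0,0,0,0,0,10],[0.04,0,0,0,0,0,10],[0.05,0,0,0,0,0,10],[0.06,0,0,0,0,0,10],[0.063,0,0,0,0,0,10],[0.063,0,0,0,0,0,10]]]';  python3 - <<'E'
from fk import *
np.set_printoptions(precision=4,suppress=True)
s=env.state(); print(s['tool_pos'],s['ee_rot'])
P={n:env.camera(n) for n in('side','top')}
for q in('cover','spatula'):
    rs=[]
    for n,p in P.items():
        f=env.spot_point(p,q)
        if f: print(q,n,round(f[0]['p'],2),(np.array(f[0]['xy'])*[640,480]).round()); rs.append(ray(p,f[0]['xy'],s))
    if len(rs)>1: print(tri(rs))
save({'image':cv2.resize(P['side']['image'][185:265,250:390],(490,280),interpolation=3)},'c5.png')
E
```

```text
t: 11.58
tool_pos: [0.5289, 0.201, 0.1052]
ee_rot: [-3.141, -0.0, -0.21]
ft_force: [0.2, 0.8, -3.2]
grip_width: 0.0233
grip_force: 55.0
[0.5289 0.201  0.1052] [-3.1412 -0.0001 -0.2098]
cover side 0.98 [357. 238.]
cover top 0.6 [285. 200.]
(array([0.683 , 0.1724, 0.0369]), [0.0008026418802361662, 0.0008026418802363386])
spatula side 0.91 [323. 232.]
```

View pics/c5.png

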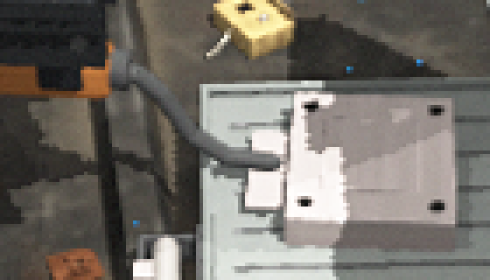

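```bash
python3 -m creep '[[[0,0,-0.005,0,0,0,10],[0,0,-0.011,0,0,0,10],[0,0,-0.011,0,0,0,10],[0,0.0027,-0.014,0.05,0,0,10],[0,0.0054,-0.017,0.1,0,0,10],[0,0.008,-0.02,0.15,0,0,10],[0,0.0107,-0.0226,0.2,0,0,10],[0,0.0134,-0.025,0.25,0,0,10],[0,0.016,-0.0274,0.3,0,0,10],[0,0.0185,-0.0294,0.35,0,0,10],[0,0.021,-0.0313,0.4,0,0,10],[0,0.0235,-0.033,0.45,0,0,10],[0,0.0259,-0.0344,0.5,0,0,10],[0,0.0282,-0.0355,0.55,0,0,10],[0,0.0305,-0.0365,0.6,0,0,10],[0,0.0327,-0.0371,0.65,0,0,10],[0,0.0348,-0.0377,0.7,0,0,10],[0,0.0348,-0.0377,0.7,0,0,10]]]';  python3 - <<'E'
from fk import *
np.set_printoptions(precision=4,suppress=True)
s=env.state(); print(s['tool_pos'],s['ee_rot'])
P=env.camera('side')
save({'image':cv2.resize(P['image'][140:320,200:440],(640,480),interpolation=3)},'c6.png')
E
```

```text
t: 14.12
tool_pos: [0.5211, 0.1661, 0.142]
ee_rot: [-2.443, 0.001, -0.211]
ft_force: [-0.1, 0.4, -3.5]
grip_width: 0.0238
grip_force: 55.0
[0.5211 0.1661 0.142 ] [-2.4427  0.0012 -0.2109]
```

View pics/c6.png

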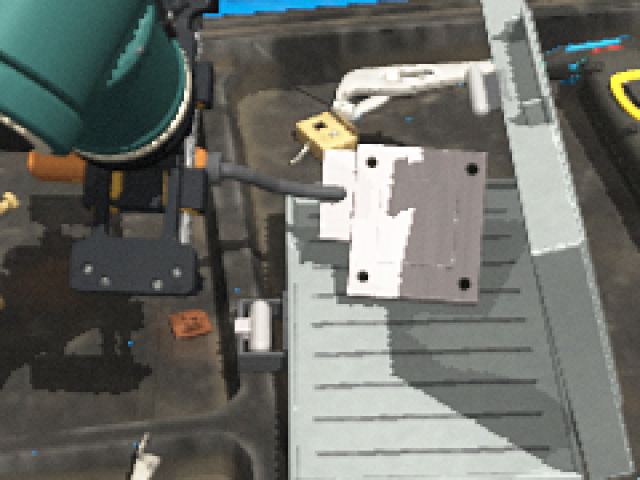

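```bash
python3 -m creep '[[[0,0.0015,-0.0014,0.05,0,0,10],[0,0.0029,-0.0027,0.1,0,0,10],[0,0.0045,-0.0036,0.15,0,0,10],[0,0.0061,-0.0044,0.2,0,0,10],[0,0.0078,-0.0048,0.25,0,0,10],[0,0.0096,-0.0051,0.3,0,0,10],[0,0.0115,-0.005,0.35,0,0,10],[0,0.0134,-0.0047,0.4,0,0,10],[0,0.0154,-0.0041,0.45,0,0,10],[0,0.0174,-0.0034,0.5,0,0,10],[0,0.0195,-0.0024,0.55,0,0,10],[0,0.0216,-0.0012,0.6,0,0,10],[0,0.0216,-0.0012,0.6,0,0,10],[0,0.0216,-0.0012,0.6,0,0,10]]]';  python3 - <<'E'
from fk import *
np.set_printoptions(precision=4,suppress=True)
s=env.state(); print(s['tool_pos'],s['ee_rot'],s['joints'])
P=env.camera('side');Q=env.camera('top')
for q in('cover','spatula'):
    rs=[]
    for n,p in (('s',P),('t',Q)):
        f=env.spot_point(p,q)
        if f: print(q,n,round(f[0]['p'],2),(np.array(f[0]['xy'])*[640,480]).round()); rs.append(ray(p,f[0]['xy'],s))
    if len(rs)>1: print(tri(rs))
a=cv2.resize(P['image'][140:320,200:440],(440,330),interpolation=3); b=cv2.resize(Q['image'][100:280,220:420],(360,324),interpolation=3)
im=np.zeros((330,800,3),np.uint8); im[:,:440]=a; im[:324,440:]=b
save({'image':im},'c7.png')
E
```

```text
t: 15.92
tool_pos: [0.5185, 0.1501, 0.1299]
ee_rot: [-1.843, -0.001, -0.209]
ft_force: [-0.2, -0.1, -3.2]
grip_width: 0.0238
grip_force: 55.1
[0.5185 0.1501 0.1299] [-1.8434 -0.0011 -0.2091] [-0.4325  0.4189  2.2146  1.2451  1.4389  0.4979]
cover t 0.98 [277. 192.]
spatula s 0.72 [320. 207.]
spatula t 0.7 [279. 225.]
(array([0.6171, 0.1846, 0.1075]), [0.0006463046583053166, 0.0006463046583052997])
```

View pics/c7.png

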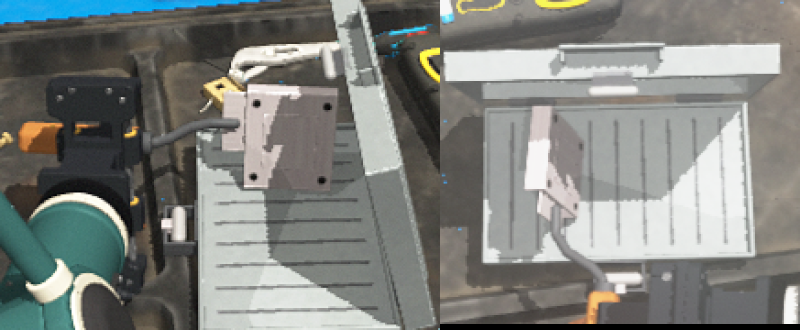

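```bash
python3 -m creep '[[[0,0.003,0.001,0,0,0,10],[0,0.006,0.0016,0,0,0,10],[0,0.0087,0.0024,0,0,0,10],[0,0.0087,0.0024,0,0,0,10],[0,0.0087,0.0024,0,0,0,10]]]';  cat > look.py <<'E'
from fk import *
import sys
np.set_printoptions(precision=4,suppress=True)
s=env.state(); print(s['t'],s['tool_pos'],s['ee_rot'],s['ft_force'])
P={n:env.camera(n) for n in('side','top')}
for q in sys.argv[1:]:
    rs=[]
    for n,p in P.items():
        f=env.spot_point(p,q)
        if f: print(q,n,round(f[0]['p'],2),(np.array(f[0]['xy'])*[640,480]).round()); rs.append(ray(p,f[0]['xy'],s))
    if len(rs)>1:
        x,e=tri(rs); print('  ',x,np.round(e,4),'box',R('z',BY).inv().apply(x-[.671,.107,0]))
E
python3 look.py cover spatula
```

```text
t: 16.85
tool_pos: [0.5181, 0.15, 0.121]
ee_rot: [-1.841, -0.0, -0.21]
ft_force: [-0.1, -0.4, -1.9]
grip_width: 0.0234
grip_force: 55.0
16.85 [0.5181 0.15   0.121 ] [-1.8409 -0.0003 -0.2097] [-0.0529 -0.4323 -1.9224]
cover side 0.86 [359. 260.]
cover top 0.66 [326. 201.]
   [0.6685 0.0948 0.0537] [0.0022 0.0022] box [-0.001  -0.0124  0.0537]
spatula side 0.74 [322. 212.]
spatula top 0.84 [280. 225.]
   [0.6202 0.1828 0.0981] [0. 0.] box [-0.0593  0.0693  0.0981]
```

```bash
python3 -c "
from fk import *
mv([.518,.150,.181],R('z',-.21)*R('x',np.pi)); mv([.435,.212,.2],R('z',-.21)*R('x',np.pi))"
```

```text
shift [-0.     -0.0578 -0.0161] turn [-1.3005e+00 -2.0000e-04  7.0000e-04] t 17.15
shift [-0.0941 -0.0877  0.0206] turn [-1.3005e+00 -2.0000e-04  7.0000e-04] t 17.15
```

```bash
python3 -m creep '[[[0,-0.02,-0.005,0,0,0,10],[0,-0.04,-0.011,0,0,0,10],[0,-0.058,-0.016,0,0,0,10],[-0.03,-0.06,-0.014,-0.1,0,0,10],[-0.06,-0.065,-0.01,-0.25,0,0,10],[-0.094,-0.07,0,-0.4,0,0,10],[-0.094,-0.075,0.005,-0.55,0,0,10],[-0.094,-0.08,0.01,-0.7,0,0,10],[-0.094,-0.085,0.015,-0.85,0,0,10],[-0.094,-0.0877,0.02,-1,0,0,10],[-0.094,-0.0877,0.02,-1.15,0,0,10],[-0.094,-0.0877,0.02,-1.3,0,0,10],[-0.094,-0.0877,0.02,-1.3,0,0,10],[-0.094,-0.0877,0.02,-1.3,0,0,10]]]'; python3 look.py cover spatula spatula_grip; python3 -c "
from fk import *
s=env.state();w=env.camera('wrist')
f=env.spot_point(w,'cover');print(f[:1]); 
if f: print([atz(ray(w,f[0]['xy'],s),z) for z in(.042,.062)])
mv([.4123,.1757,.16],R('z',1.28)*R('x',np.pi)); mv([.4123,.1757,.056],R('z',1.28)*R('x',np.pi))"
```

```text
t: 18.9
tool_pos: [0.4336, 0.2112, 0.1992]
ee_rot: [-3.14, 0.003, -0.209]
ft_force: [-0.1, 0.1, -3.0]
grip_width: 0.0233
grip_force: 55.0
18.9 [0.4336 0.2112 0.1992] [-3.1404  0.0025 -0.209 ] [-0.095   0.0619 -2.9648]
cover side 0.57 [356. 260.]
cover top 0.88 [327. 201.]
   [0.6643 0.092  0.0583] [0. 0.] box [-0.0048 -0.0157  0.0583]
spatula side 0.64 [262. 193.]
spatula top 0.76 [281. 276.]
   [0.5205 0.1886 0.1474] [0.0023 0.0023] box [-0.1591  0.0633  0.1474]
spatula_grip side 0.84 [212. 158.]
spatula_grip top 0.7 [329. 200.]
   [0.519  0.0856 0.3183] [0.068 0.068] box [-0.1484 -0.0392  0.3183]
[]
shift [-0.0148  0.0394  0.0402] turn [-3.0000e-04 -1.0000e-03 -1.4903e+00] t 19.4
shift [-0.0149  0.0394  0.1442] turn [-3.0000e-04 -1.0000e-03 -1.4903e+00] t 19.4
```

```bash
python3 -m creep '[[[-0.015,0.039,0.02,0,0,-0.3,10],[-0.015,0.039,0.04,0,0,-0.6,10],[-0.015,0.039,0.04,0,0,-0.9,10],[-0.015,0.039,0.04,0,0,-1.2,10],[-0.015,0.039,0.04,0,0,-1.49,10],[-0.015,0.039,0.04,0,0,-1.49,10],[-0.015,0.039,0.04,0,0,-1.49,10],[-0.015,0.039,0.04,0,0,-1.49,10],[-0.015,0.039,0.06,0,0,-1.49,10],[-0.015,0.039,0.09,0,0,-1.49,10],[-0.015,0.039,0.12,0,0,-1.49,10],[-0.015,0.039,0.135,0,0,-1.49,10],[-0.015,0.039,0.141,0,0,-1.49,10],[-0.015,0.039,0.143,0,0,-1.49,10],[-0.015,0.039,0.143,0,0,-1.49,10]]]'
```

```text
t: 21.28
tool_pos: [0.4131, 0.1767, 0.0579]
ee_rot: [3.14, -0.002, 1.28]
ft_force: [0.8, 0.3, -2.8]
grip_width: 0.0231
grip_force: 55.0
```

```bash
python3 -m creep '[[[0,0,0.002,0,0,0,10],[0,0,0.0035,0,0,0,10],[0,0,0.0045,0,0,0,10],[0,0,0.0045,0,0,0,10]]]'
```

```text
t: 21.78
tool_pos: [0.4128, 0.1763, 0.0532]
ee_rot: [3.14, -0.001, 1.281]
ft_force: [-0.8, -3.9, 4.4]
grip_width: 0.0237
grip_force: 55.0
```

```bash
python3 -m creep '[[[0,0,-0.0008,0,0,0,10],[0,0,-0.0008,0,0,0,60],[0,0,-0.0008,0,0,0,60],[0,0,-0.0008,0,0,0,60],[0,0,-0.0008,0,0,0,60],[0,0,-0.0008,0,0,0,60],[0,0,-0.03,0,0,0,60],[0,0,-0.08,0,0,0,60],[0,0,-0.13,0,0,0,0],[0,0,-0.19,0,0,0,0],[0,0,-0.25,0,0,0,0],[0,0,-0.25,0,0,0,0]]]' 20; python3 look.py cover spatula lid_edge lid_hinge; python3 - <<'E'
from fk import *
mv([.785,.093,.305],R('z',1.45)*R('x',np.pi)); mv([.785,.093,.221],R('z',1.45)*R('x',np.pi))
E
```

```text
t: 23.28
tool_pos: [0.4152, 0.1775, 0.309]
ee_rot: [3.132, -0.008, 1.28]
ft_force: [1.0, -0.2, 0.3]
grip_width: 0.0151
grip_force: 0.0
23.275 [0.4152 0.1775 0.309 ] [ 3.1318 -0.0076  1.2805] [ 0.9549 -0.1853  0.3445]
cover side 0.92 [358. 259.]
cover top 0.91 [328. 200.]
   [0.666  0.091  0.0611] [0.001 0.001] box [-0.0031 -0.0165  0.0611]
spatula side 0.6 [223. 233.]
lid_edge side 0.6 [400. 161.]
lid_edge top 0.6 [313. 125.]
   [0.729  0.1047 0.2444] [0.0018 0.0018] box [0.0578 0.0045 0.2444]
lid_hinge side 0.55 [207. 237.]
shift [ 0.0272  0.3815 -0.0041] turn [-0.0014  0.0006 -0.1696] t 23.77
shift [0.0273 0.3816 0.0799] turn [-0.0014  0.0006 -0.1696] t 23.77
```

```bash
python3 -m creep '[[[0.0272,0.3815,-0.004,0,0,-0.17,0],[0.0272,0.3815,-0.004,0,0,-0.17,0],[0.0272,0.3815,-0.004,0,0,-0.17,0],[0.0272,0.3815,-0.004,0,0,-0.17,0],[0.0272,0.3815,-0.004,0,0,-0.17,0],[0.0272,0.3815,-0.004,0,0,-0.17,0],[0.0272,0.3815,-0.004,0,0,-0.17,0],[0.0272,0.3815,-0.004,0,0,-0.17,0],[0.0272,0.3815,-0.004,0,0,-0.17,0],[0.0272,0.3815,0.03,0,0,-0.17,0],[0.0272,0.3815,0.06,0,0,-0.17,0],[0.0272,0.3815,0.08,0,0,-0.17,0],[0.0272,0.3815,0.08,0,0,-0.17,0]]]'; python3 - <<'E'
from fk import *
for Tx,z in((.088,.209),(.039,.197),(-.006,.170),(-.041,.133),(-.058,.104),(-.070,.090)):
    mv([.671+.993*Tx,.107-.118*Tx,z+.011],R('z',1.45)*R('x',np.pi))
E
```

```text
t: 25.4
tool_pos: [0.7836, 0.0936, 0.2214]
ee_rot: [-3.139, 0.0, 1.451]
ft_force: [-0.0, -0.4, -0.6]
grip_width: 0.0003
grip_force: 0.0
shift [-0.     -0.0254  0.0015] turn [-0.0025  0.0001  0.001 ] t 25.4
shift [-0.0001 -0.0744  0.0136] turn [-0.0025  0.0001  0.001 ] t 25.4
shift [-1.000e-04 -1.193e-01  4.070e-02] turn [-0.0025  0.0001  0.001 ] t 25.4
shift [-0.0002 -0.1542  0.0778] turn [-0.0025  0.0001  0.001 ] t 25.4
shift [-0.0002 -0.1712  0.1068] turn [-0.0025  0.0001  0.001 ] t 25.4
shift [-0.0002 -0.1831  0.1209] turn [-0.0025  0.0001  0.001 ] t 25.4
```

```bash
python3 -m creep '[[[0,-0.015,0.001,0,0,0,0],[0,-0.03,0.003,0,0,0,0],[0,-0.045,0.006,0,0,0,0],[0,-0.06,0.01,0,0,0,0],[0,-0.075,0.0137,0,0,0,0],[0,-0.09,0.021,0,0,0,0],[0,-0.105,0.031,0,0,0,0],[0,-0.12,0.041,0,0,0,0],[0,-0.132,0.053,0,0,0,0],[0,-0.144,0.066,0,0,0,0],[0,-0.154,0.078,0,0,0,0],[0,-0.163,0.092,0,0,0,0],[0,-0.171,0.106,0,0,0,0],[0,-0.171,0.106,0,0,0,0]]]'; python3 look.py lid_edge cover
```

```text
t: 27.15
tool_pos: [0.6138, 0.1136, 0.1145]
ee_rot: [-3.138, 0.001, 1.451]
ft_force: [-0.6, 0.1, -0.2]
grip_width: 0.0005
grip_force: 0.0
27.15 [0.6138 0.1136 0.1145] [-3.1384  0.0006  1.4507] [-0.6335  0.0875 -0.1867]
lid_edge side 0.71 [304. 218.]
```

```bash
python3 -m creep '[[[0,0,-0.01,0,0,0,0],[0,-0.026,-0.01,0,0,0,0],[0,-0.026,-0.004,0,0,0,0],[0,-0.026,0.004,0,0,0,0],[0,-0.026,0.012,0,0,0,0],[0,-0.026,0.018,0,0,0,0],[0,-0.026,0.022,0,0,0,0],[0,-0.026,0.026,0,0,0,0],[0,-0.026,0.028,0,0,0,0],[0,-0.026,0.028,0,0,0,0]]]'
```

```text
t: 28.7
tool_pos: [0.59, 0.1169, 0.0885]
ee_rot: [3.141, -0.0, 1.45]
ft_force: [0.1, 0.1, -0.1]
grip_width: 0.0002
grip_force: 0.0
```

```bash
python3 -m creep '[[[0,0,0.002,0,0,0,0],[0,0,0.004,0,0,0,0],[0,0,0.006,0,0,0,0],[0,0,0.006,0,0,0,0]]]'; python3 look.py lid_edge
```

```text
t: 29.2
tool_pos: [0.5899, 0.1169, 0.0824]
ee_rot: [3.141, -0.0, 1.45]
ft_force: [-0.2, -0.2, -0.0]
grip_width: 0.0002
grip_force: 0.0
29.2 [0.5899 0.1169 0.0824] [ 3.1413 -0.0004  1.4504] [-0.2157 -0.2091 -0.0381]
```

```bash
python3 -m creep '[[[0,0,-0.05,0,0,0,0],[0,-0.05,-0.1,0,0,0,0],[0,-0.12,-0.15,0,0,0,0],[0,-0.18,-0.15,0,0,0,0],[0,-0.18,-0.15,0,0,0,0]]]'; python3 look.py lid_edge lid_hinge cover spatula; python3 - <<'E'
from fk import *
np.set_printoptions(precision=4,suppress=True)
P={n:env.camera(n) for n in('side','top')}
for n,p in P.items():
    f=env.find_in(p,'lid'); print(n,[(round(a['p'],2),(np.array(a['xy'])*[640,480]).round()) for a in f])
    # predicted edge pixel vs phi
    for ph in(0,.06,.2,.6,1.3):
        b=np.array([.09-.189*np.cos(ph)+.024*np.sin(ph),0,.049+.189*np.sin(ph)+.024*np.cos(ph)])
        w=np.array([.671,.107,0])+R('z',BY).apply(b); c=p['camera_from_world']@np.r_[w,1]; u=p['mtx']@c[:3]; print(ph,(u[:2]/u[2]).round())
E
```

```text
t: 30.02
tool_pos: [0.4092, 0.1387, 0.2339]
ee_rot: [3.139, -0.002, 1.451]
ft_force: [0.5, 0.4, 0.2]
grip_width: 0.0004
grip_force: 0.0
30.025 [0.4092 0.1387 0.2339] [ 3.1392 -0.0015  1.4511] [0.4899 0.4052 0.1654]
lid_edge top 0.97 [319. 240.]
lid_hinge side 0.95 [408. 256.]
lid_hinge top 0.83 [316. 157.]
   [0.7587 0.1001 0.0475] [0.0003 0.0003] box [0.0879 0.0035 0.0475]
spatula side 0.72 [225. 235.]
side [(0.93, array([356., 257.]))]
0 [300. 249.]
0.06 [301. 244.]
0.2 [305. 233.]
0.6 [328. 200.]
1.3 [404. 166.]
top [(0.91, array([316., 202.]))]
0 [320. 249.]
0.06 [320. 247.]
0.2 [320. 240.]
0.6 [319. 208.]
1.3 [317. 126.]
```

```bash
python3 -m creep '[[[0,0.06,0,0,0,0,0],[0,0.12,0.02,0,0,0,0],[0,0.18,0.06,0,0,0,0],[0,0.18,0.11,0,0,0,0],[0,0.18,0.143,0,0,0,0],[0,0.18,0.148,0,0,0,0],[0,0.18,0.152,0,0,0,0],[0,0.18,0.154,0,0,0,0],[0,0.18,0.154,0,0,0,0]]]'
```

```text
t: 31.85
tool_pos: [0.5909, 0.1172, 0.0803]
ee_rot: [3.139, -0.001, 1.451]
ft_force: [0.0, 0.1, 0.5]
grip_width: 0.0004
grip_force: 0.0
```

```bash
python3 -m creep '[[[0,0,0.002,0,0,0,0],[0,0,0.003,0,0,0,0]]]';python3 -m creep '[[[0,0,0.002,0,0,0,0],[0,0,0.003,0,0,0,0]]]'; python3 -m creep '[[[0,0,0.002,0,0,0,0],[0,0,0.003,0,0,0,0]]]'
```

```text
t: 32.1
tool_pos: [0.5903, 0.1171, 0.0762]
ee_rot: [3.14, -0.001, 1.45]
ft_force: [-0.5, 0.2, 0.1]
grip_width: 0.0001
grip_force: 0.3
t: 32.35
tool_pos: [0.5903, 0.1171, 0.0747]
ee_rot: [3.141, -0.001, 1.45]
ft_force: [-4.9, -0.0, 12.0]
grip_width: 0.0003
grip_force: 5.4
t: 32.6
tool_pos: [0.5903, 0.1171, 0.0742]
ee_rot: [3.141, -0.001, 1.451]
ft_force: [-12.1, -0.8, 29.6]
grip_width: 0.0006
grip_force: 14.3
```

```bash
python3 -m creep '[[[0,0,-0.03,0,0,0,0],[0,-0.03,-0.09,0,0,0,0],[0,-0.09,-0.15,0,0,0,0],[0,-0.12,-0.18,0,0,0,0],[0,-0.12,-0.18,0,0,0,0]]]'; python3 - <<'E'
from fk import *
np.set_printoptions(precision=4,suppress=True)
s=env.state(); P={n:env.camera(n) for n in('wrist','side','top')}; print(s['tool_pos'])
for q in('lid_edge','lid_hinge','soak_box','cover'):
    rs=[]
    for n,p in P.items():
        f=env.spot_point(p,q)
        print(q,n,[(round(a['p'],2),(np.array(a['xy'])*[640,480]).round()) for a in f[:2]])
        if f and f[0]['p']>.3: rs.append(ray(p,f[0]['xy'],s))
    if len(rs)>1:
        x,e=tri(rs); print('  ',x,np.round(e,4),'box',R('z',BY).inv().apply(x-[.671,.107,0]))
E
```

```text
t: 33.22
tool_pos: [0.471, 0.1319, 0.2538]
ee_rot: [3.134, -0.003, 1.451]
ft_force: [1.1, 0.2, -0.2]
grip_width: 0.0005
grip_force: 0.0
[0.471  0.1319 0.2538]
lid_edge wrist [(0.84, array([435., 220.])), (0.33, array([490., 204.]))]
lid_edge side [(0.73, array([298., 241.])), (0.47, array([410., 254.]))]
lid_edge top []
   [0.5715 0.1217 0.0899] [0.0019 0.0019] box [-0.1006  0.0029  0.0899]
lid_hinge wrist [(0.84, array([569., 216.]))]
lid_hinge side []
lid_hinge top [(0.95, array([317., 155.]))]
   [0.7648 0.0978 0.0407] [0.0007 0.0007] box [0.0942 0.0019 0.0407]
soak_box wrist [(0.95, array([492., 204.]))]
soak_box side [(0.94, array([359., 275.]))]
soak_box top []
   [0.6746 0.1119 0.0007] [0.0004 0.0004] box [0.003  0.0053 0.0007]
cover wrist []
cover side []
cover top []
```

```bash
python3 - <<'E'
from fk import *
np.set_printoptions(precision=4,suppress=True)
mv([.651,.1094,.082],R('z',1.45)*R('x',np.pi)); mv([.651,.1094,.13],R('z',1.45)*R('x',np.pi))
s=env.state();p=env.camera('wrist'); W=np.eye(4);W[:3,:3]=R('xyz',s['ee_rot']).as_matrix();W[:3,3]=s['tool_pos'];M=np.linalg.inv(W@p['tool_from_camera'])
for ph in(0,.06,.12):
    b=np.array([.09-.189*np.cos(ph)+.024*np.sin(ph),0,.049+.189*np.sin(ph)+.024*np.cos(ph)])
    w=np.array([.671,.107,0])+R('z',BY).apply(b); c=(M@np.r_[w,1])[:3]; th=np.arctan2(np.hypot(*c[:2]),c[2]); d=c[:2]/np.hypot(*c[:2])*th
    print(ph,p['mtx'][0,0]*d[0]+p['mtx'][0,2],p['mtx'][1,1]*d[1]+p['mtx'][1,2])
E
```

```text
shift [-0.      0.1815  0.1675] turn [ 0.0002 -0.0003  0.0003] t 33.98
shift [-0.      0.1815  0.1195] turn [ 0.0002 -0.0003  0.0003] t 33.98
0 432.1830752715138 219.61614229157112
0.06 437.48406647183845 222.19303432703967
0.12 443.7611592330844 224.91042196285971
```

```bash
python3 -m creep '[[[0,0.06,0.04,0,0,0,0],[0,0.12,0.08,0,0,0,0],[0,0.181,0.12,0,0,0,0],[0,0.181,0.155,0,0,0,0],[0,0.181,0.166,0,0,0,0],[0,0.181,0.168,0,0,0,0],[0,0.181,0.168,0,0,0,0]]]';for i in 1 2 3 ; do :; done; python3 -m creep '[[[0,0,0.002,0,0,0,0]]]'; python3 -m creep '[[[0,0,0.002,0,0,0,0]]]'; python3 -m creep '[[[0,0,0.002,0,0,0,0]]]'
```

```text
t: 34.9
tool_pos: [0.651, 0.11, 0.084]
ee_rot: [3.138, -0.001, 1.451]
ft_force: [0.8, -0.0, 0.4]
grip_width: 0.0005
grip_force: 0.0
t: 35.02
tool_pos: [0.6517, 0.1101, 0.0827]
ee_rot: [3.137, -0.002, 1.451]
ft_force: [-0.1, -0.4, 0.3]
grip_width: 0.0004
grip_force: 0.0
t: 35.15
tool_pos: [0.6511, 0.1099, 0.0795]
ee_rot: [3.138, -0.001, 1.451]
ft_force: [-0.4, -0.1, -0.1]
grip_width: 0.0004
grip_force: 0.0
t: 35.28
tool_pos: [0.6507, 0.1097, 0.0764]
ee_rot: [3.14, -0.001, 1.451]
ft_force: [0.0, 0.2, -0.2]
grip_width: 0.0007
grip_force: 0.0
```

```bash
python3 -m creep '[[[0,0,0.0015,0,0,0,0]]]'; python3 -m creep '[[[0,0,0.0015,0,0,0,0]]]'; python3 -m creep '[[[0,0,0.0015,0,0,0,0]]]'; python3 -m creep '[[[0,0,0.0015,0,0,0,0]]]'
```

```text
t: 35.4
tool_pos: [0.6504, 0.1096, 0.0742]
ee_rot: [3.141, -0.0, 1.451]
ft_force: [-0.3, -0.0, 0.5]
grip_width: 0.0006
grip_force: 0.0
t: 35.52
tool_pos: [0.6504, 0.1096, 0.0725]
ee_rot: [3.141, -0.0, 1.45]
ft_force: [-0.3, -0.6, -0.2]
grip_width: 0.0006
grip_force: 0.0
t: 35.65
tool_pos: [0.6505, 0.1096, 0.071]
ee_rot: [3.141, -0.0, 1.45]
ft_force: [-1.4, -0.5, 5.5]
grip_width: 0.0005
grip_force: 3.5
t: 35.78
tool_pos: [0.6506, 0.1096, 0.0709]
ee_rot: [3.142, -0.0, 1.45]
ft_force: [-4.3, -0.8, 13.1]
grip_width: 0.0004
grip_force: 5.9
```

```bash
python3 -m creep '[[[0,0,-0.008,0,0,0,0],[0,0.055,-0.008,0,0,0,0],[0,0.055,-0.002,0,0,0,0],[0,0.055,-0.002,0,0,0,0]]]'; for i in 1; do python3 -m creep '[[[0,0,0.0015,0,0,0,0]]]'; python3 -m creep '[[[0,0,0.0015,0,0,0,0]]]'; python3 -m creep '[[[0,0,0.0015,0,0,0,0]]]';  python3 -m creep '[[[0,0,0.0015,0,0,0,0]]]'; done | grep -E 'tool_pos|ft_f'
```

```text
t: 36.28
tool_pos: [0.7041, 0.1028, 0.0705]
ee_rot: [-3.14, -0.0, 1.45]
ft_force: [-0.9, -0.1, -0.1]
grip_width: 0.0005
grip_force: 0.0
tool_pos: [0.7042, 0.1031, 0.07]
ft_force: [-0.9, 0.5, -0.2]
tool_pos: [0.7044, 0.1032, 0.0688]
ft_force: [-0.3, 0.6, 0.3]
tool_pos: [0.7048, 0.1032, 0.0676]
ft_force: [-2.7, 0.3, 7.4]
tool_pos: [0.7048, 0.1031, 0.0675]
ft_force: [-6.4, -0.7, 11.5]
```

```bash
python3 -m creep '[[[0,0,-0.02,0,0,0,0],[0,-0.06,-0.025,0,0,0,0],[0,-0.12,-0.025,0,0,0,0],[0,-0.153,-0.025,0,0,0,0],[0,-0.153,-0.016,0,0,0,0],[0,-0.153,-0.012,0,0,0,0],[0,-0.153,-0.012,0,0,0,0]]]'; (python3 -m creep '[[[0,0,0.002,0,0,0,0]]]'; python3 -m creep '[[[0,0,0.002,0,0,0,0]]]'; python3 -m creep '[[[0,0,0.001,0,0,0,0],[0,0,0.001,0,0,0,0],[0,0,0.001,0,0,0,0]]]') | grep -E 'tool_pos|ft_f'
```

```text
t: 37.65
tool_pos: [0.5545, 0.1212, 0.0775]
ee_rot: [3.141, -0.001, 1.45]
ft_force: [0.8, -0.5, 0.5]
grip_width: 0.0006
grip_force: 0.0
tool_pos: [0.5547, 0.1213, 0.0759]
ft_force: [-1.3, -0.2, 9.7]
tool_pos: [0.5548, 0.1213, 0.0757]
ft_force: [-7.4, -0.7, 18.9]
tool_pos: [0.5548, 0.1213, 0.0757]
ft_force: [-6.8, -1.6, 16.3]
```

```bash
python3 -m creep '[[[0,0,-0.01,0,0,0,0],[0,0.024,-0.01,0,0,0,0],[0,0.024,-0.003,0,0,0,0],[0,0.024,-0.001,0,0,0,0]]]' | grep -E 'tool_pos|ft_f'; (python3 -m creep '[[[0,0,0.001,0,0,0,0],[0,0,0.001,0,0,0,0]]]'; python3 -m creep '[[[0,0,0.001,0,0,0,0],[0,0,0.001,0,0,0,0]]]'; python3 -m creep '[[[0,0,0.001,0,0,0,0],[0,0,0.001,0,0,0,0]]]') | grep -E 't:|tool_pos|ft_f'
```

```text
tool_pos: [0.5788, 0.1185, 0.0745]
ft_force: [1.5, -0.5, 13.4]
t: 39.02
tool_pos: [0.5788, 0.1185, 0.0745]
ee_rot: [3.137, -0.001, 1.451]
ft_force: [1.5, -0.9, 9.1]
t: 39.28
tool_pos: [0.5788, 0.1185, 0.0744]
ee_rot: [3.137, -0.001, 1.451]
ft_force: [-1.0, -2.4, 14.2]
t: 39.52
tool_pos: [0.5789, 0.1185, 0.0743]
ee_rot: [3.137, -0.001, 1.451]
ft_force: [-2.8, -2.4, 19.2]
```

```bash
python3 -m creep '[[[0,0,-0.05,0,0,0,0],[0,-0.05,-0.1,0,0,0,0],[0,-0.11,-0.15,0,0,0,0],[0,-0.14,-0.17,0,0,0,0]]]' | grep tool_pos; python3 - <<'E'
from fk import *
np.set_printoptions(precision=1,suppress=True,linewidth=150)
p=env.camera('side'); save(p,'s9.png'); g=cv2.GaussianBlur(cv2.cvtColor(p['image'],cv2.COLOR_RGB2GRAY),(3,3),0).astype(float)
def px(b):
    w=np.array([.671,.107,0])+R('z',BY).apply(b); c=p['camera_from_world']@np.r_[w,1]; u=p['mtx']@c[:3]; return u[:2]/u[2]
def lp(ph,rho,h,y): return px(np.array([.09-rho*np.cos(ph)+h*np.sin(ph),y,.049+rho*np.sin(ph)+h*np.cos(ph)]))
for y in(.145,-.145):
  for rho in(.02,.06,.1,.14,.175):
    a,b=lp(0,rho,.024,y),lp(.063,rho,.024,y); c=int(round(a[0])); r0=int(a[1])-22
    col=g[r0:r0+40,c]; d=np.diff(col); i=np.argsort(-abs(d))[:4]
    print(y,rho,'pred0',a,'pred.063',b,'edges',[(r0+k+.5,round(d[k])) for k in i])
E
```

```text
tool_pos: [0.4357, 0.1352, 0.2409]
0.145 0.02 pred0 [389.7 195.4] pred.063 [390.5 194.9] edges [(np.float64(194.5), 86), (np.float64(193.5), 40), (np.float64(195.5), 39), (np.float64(211.5), -10)]
0.145 0.06 pred0 [368.6 196. ] pred.063 [369.6 194.4] edges [(np.float64(194.5), 59), (np.float64(193.5), 42), (np.float64(195.5), 25), (np.float64(192.5), 9)]
0.145 0.1 pred0 [347.5 196.5] pred.063 [348.5 193.8] edges [(np.float64(193.5), 77), (np.float64(174.5), -43), (np.float64(175.5), -40), (np.float64(192.5), 36)]
0.145 0.14 pred0 [326.4 197. ] pred.063 [327.4 193.3] edges [(np.float64(185.5), 47), (np.float64(180.5), -36), (np.float64(184.5), 34), (np.float64(177.5), 34)]
0.145 0.175 pred0 [308.  197.5] pred.063 [308.8 192.8] edges [(np.float64(192.5), 64), (np.float64(193.5), 40), (np.float64(191.5), 27), (np.float64(201.5), -8)]
-0.145 0.02 pred0 [412.4 311. ] pred.063 [413.5 310.5] edges [(np.float64(310.5), -40), (np.float64(309.5), -27), (np.float64(311.5), -20), (np.float64(323.5), -20)]
-0.145 0.06 pred0 [385.9 311.7] pred.063 [387.1 310.1] edges [(np.float64(310.5), -44), (np.float64(309.5), -40), (np.float64(324.5), -37), (np.float64(325.5), -27)]
-0.145 0.1 pred0 [359.4 312.5] pred.063 [360.7 309.7] edges [(np.float64(325.5), -42), (np.float64(309.5), -41), (np.float64(310.5), -36), (np.float64(326.5), -30)]
-0.145 0.14 pred0 [332.8 313.2] pred.063 [334.1 309.2] edges [(np.float64(309.5), -52), (np.float64(325.5), -37), (np.float64(326.5), -35), (np.float64(308.5), -28)]
-0.145 0.175 pred0 [309.6 313.8] pred.063 [310.7 308.9] edges [(np.float64(326.5), -49), (np.float64(309.5), -40), (np.float64(308.5), -37), (np.float64(327.5), -35)]
```

```bash
python3 -m creep '[[[0,0.07,0,0,0,0,0],[0,0.14,0.03,0,0,0,0],[0,0.14,0.09,0,0,0,0],[0,0.14,0.15,0,0,0,0],[0,0.14,0.162,0,0,0,0],[0,0.14,0.165,0,0,0,0]]]' | grep -E 't:|tool_pos|ft_f'; (python3 -m creep '[[[0,0,0.003,0,0,0,0],[0,0,0.003,0,0,0,0]]]'; python3 -m creep '[[[0,0,0.002,0,0,0,0],[0,0,0.002,0,0,0,0]]]') | grep -E 'tool_pos|ft_f'
```

```text
t: 40.83
tool_pos: [0.5752, 0.1183, 0.0741]
ee_rot: [-3.138, 0.001, 1.45]
ft_force: [1.1, -0.2, 0.2]
tool_pos: [0.5782, 0.1188, 0.0743]
ft_force: [0.5, 0.3, -0.4]
tool_pos: [0.5777, 0.1186, 0.0715]
ft_force: [-0.2, 0.5, 1.4]
```

```bash
for i in 1; do python3 -m creep '[[[0,0,0.002,0,0,0,0],[0,0,0.002,0,0,0,0]]]'; python3 -m creep '[[[0,0,0.002,0,0,0,0],[0,0,0.002,0,0,0,0]]]'; python3 -m creep '[[[0,0,0.002,0,0,0,0],[0,0,0.002,0,0,0,0]]]'; done | grep -E 'tool_pos|ft_f'
```

```text
tool_pos: [0.5775, 0.1186, 0.0698]
ft_force: [-1.1, 0.4, 5.8]
tool_pos: [0.5771, 0.1187, 0.0673]
ft_force: [-1.5, 0.5, 4.7]
tool_pos: [0.577, 0.1184, 0.0642]
ft_force: [0.2, 0.1, 0.2]
```

```bash
(python3 -m creep '[[[0,0,0.001,0,0,0,0],[0,0,0.001,0,0,0,0]]]'; python3 -m creep '[[[0,0,0.001,0,0,0,0],[0,0,0.002,0,0,0,0]]]') | grep -E 'tool_pos|ft_f'; python3 -m creep '[[[0,0,-0.05,0,0,0,0],[0,-0.05,-0.1,0,0,0,0],[0,-0.11,-0.15,0,0,0,0],[0,-0.14,-0.17,0,0,0,0],[0,-0.14,-0.17,0,0,0,0]]]' | grep -E 't:|tool_pos'; python3 - <<'E'
from fk import *
p=env.camera('side'); g=cv2.GaussianBlur(cv2.cvtColor(p['image'],cv2.COLOR_RGB2GRAY),(3,3),0).astype(float)
def px(b):
    w=np.array([.671,.107,0])+R('z',BY).apply(b); c=p['camera_from_world']@np.r_[w,1]; u=p['mtx']@c[:3]; return u[:2]/u[2]
for y in(.145,-.145):
  for rho in(.02,.06,.1,.175):
    a=px(np.array([.09-rho,y,.073])); c=int(round(a[0])); r0=int(a[1])-10
    d=np.diff(g[r0:r0+18,c]); k=np.argmax(abs(d)); print(y,rho,'pred0',a.round(1),'edge',r0+k+.5,round(d[k]))
E
```

```text
tool_pos: [0.5771, 0.1184, 0.0636]
ft_force: [-0.4, 0.6, 2.8]
tool_pos: [0.5771, 0.1184, 0.0634]
ft_force: [-8.4, -2.5, 17.7]
t: 43.2
tool_pos: [0.4379, 0.136, 0.235]
ee_rot: [3.134, -0.003, 1.452]
0.145 0.02 pred0 [389.7 195.4] edge 195.5 61
0.145 0.06 pred0 [368.6 196. ] edge 195.5 68
0.145 0.1 pred0 [347.5 196.5] edge 195.5 48
0.145 0.175 pred0 [308.  197.5] edge 197.5 49
-0.145 0.02 pred0 [412.4 311. ] edge 311.5 -42
-0.145 0.06 pred0 [385.9 311.7] edge 311.5 -45
-0.145 0.1 pred0 [359.4 312.5] edge 312.5 -47
-0.145 0.175 pred0 [309.6 313.8] edge 313.5 -45
```

```bash
python3 look.py spatula soak_box; python3 -c "
from plant import env
print(env.job_done())"
```

```text
43.25 [0.4384 0.1356 0.2331] [ 3.1365 -0.002   1.4514] [-0.1619  0.7215  0.0153]
spatula side 0.72 [226. 395.]
soak_box side 0.6 [359. 277.]
soak_box top 0.81 [318. 206.]
   [ 0.6742  0.109  -0.0001] [0.0013 0.0013] box [ 0.0029  0.0024 -0.0001]
the job is handed in; nothing more can be done
None
```

The job is handed in at about 43 s of the 64 s, and no verdict came back. The camera shows the lid fully shut after I let go. I could not look at the cover with the lid closed, but before that its measured height (54–61 mm, against 62 mm turned over and 42 mm upright) pointed to it lying turned over in the tray. The spatula was set down level in front of the box, where it started; an earlier sighting had it there, but the last camera check picked out a different spot.

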